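# Load sample jars into the reader's feed lane

## Robot

A 6-joint arm with a two-finger parallel gripper is mounted at the origin on the work surface. World frame = base frame: x ahead of the robot, y to its left, z up, the work surface at z = 0. Lengths are in mm, angles in rad, forces in N, time in s.
With the tool pointing down it reaches from about 350 to 950 mm from the base axis. Payload 17.4 kg.
Tool frame: the origin (TCP) lies midway between the tips of the shut fingers; the grasp point (between the pads) lies 19 mm behind it; z points along the fingers, y is the line along which they close (so a half turn about z gives the same grasp; the last joint's range is limited). The gripper opens to 93 mm and grips with 3 to 60 N. Pads are 15 mm wide; open, the fingers measure 128 mm over their backs; the gripper's body (75 mm by 188 mm) begins 65 mm behind the grasp point.
Start: joints at [1.063, 0.116, 1.442, -0, 1.584, -0.038], TCP at [305.586, 601.872, 218.646] pointing down, gripper open.
Joint ranges: [-2.83, 2.83], [-0.83, 2.19], [0.07, 2.5], [-1.14, 4.28], [0.01, 3], [-2.97, 2.97]. Speed limits (rad/s): [1.89, 1.89, 2.22, 3.14, 3.14, 3.14].

## Interface

Orientations are given as a unit quaternion [x, y, z, w].
In Python, from cell import manip gives the robot as it stands. The module is installed in compiled form; this text tells all that it offers.
- The arm moves only by the shell command python3 -m creep 'ROWS' [FORCE]. ROWS is JSON, a list that holds one entry, the list of rows, each a list of 5 numbers: the shift along the tool's x, y, z in mm, then the turn about the tool's z in rad, then the opening, from 0 (shut) to 1 (fully open). A call has 1 to 8 rows; each row is the pose to reach, as a shift and turn from the pose commanded when the call began, along the tool's axes at that moment; what a row does not reach only later rows make up. A row lasts 1/8 s, in which the tool goes at most 62.5 mm and 10.7 degrees, less where a joint would pass 70% of its speed; a pose out of reach is approached as far as the arm can. A call with a gripper value outside its range is refused whole. The fingers move at their own pace and stop on an object; FORCE is the grip in N (left out, the last holds). Time passes only in rows, so rows that repeat a pose let the fingers close. It gives the time, the measured TCP pose, the force, the opening and the grip force at its end, in the units of the state.
- manip.observe(): the state, without advancing time (a new reading comes with each control period).
- manip.snapshot(name): name is "scene" or "top" or "wrist"; returns a dict with "image" (384x512x3 uint8, red, green, blue), "intrinsics" (3x3 intrinsics, pixels), "T" (4x4, takes a point from camera to world coordinates). Camera axes: x right, y up, looking along -z (the intrinsics and any distortion apply to the point x, -y, -z); pixel columns grow to the right and rows downward; lengths in mm; the calibration is good to about 2 mm. The wrist camera is an equidistant fisheye: a pixel r from the principal point sees the ray r / f radians off the axis. A picture is of the moment at which its call begins. There is no depth.
- manip.hand_in(): hands the job in; it is judged then, once.
The state is a dict: "time": time; "joint_positions": joint angles; "qd": joint speeds; "tau": joint torques, N m; "position": TCP position; "tcp_rot": TCP orientation; "ft_force": force on the tool from outside, world axes, zero at the start; "torque": the same for the moment, N m; "opening": finger opening in mm; "finger_force": force on a finger pad.
Only numpy, scipy, OpenCV 4.12 (cv2) and the standard library are available. Lean on these libraries where they do the work, as an engineer would, in place of code of your own. Each camera call takes 0.05 s, during which the arm holds its last target. There are 200 camera calls.

## Task

Load the three sample jars into the feed lane of the label reader by sliding them along the bench, upright and never lifted, in through the lane's open mouth between the two guide rails: the blue-lidded jar first, right up to the end stop, then the yellow up against the blue, then the red up against the yellow. Push each jar fully home before the next one follows, so that they end in single file touching one another, and leave the other things on the bench where they are.

Things in the scene. Friction and masses are not known exactly. Their poses are not given: they have to be found in the camera images.
- feed_lane: fixed feed lane: two parallel aluminium rails, 25 mm high, 8 mm thick, 200 mm long, 70 mm apart inside, bare bench between. Origin: bench level, centre line, inner face of the black end stop (40 mm high). +x is the loading direction, y across; rails run from x = -200 mm to 0. Jar centres when home: x = -30, -90, -150 mm. Behind the stop: white reader box, 60 mm high, to x = 95 mm
- lane_mouth (a point): the lane's open mouth: bench level, on the centre line, at lane x = -240 mm, between the tips of the two flares (45 mm extensions of the rails that open outwards at 30 degrees, about 110 mm apart inside at the tips, 25 mm high); same axes as the lane
- jar_blue: closed white sample jar, upright round cylinder 60 mm in diameter and 80 mm tall (the top 20 mm is the blue screw lid, same diameter), about 0.22 kg; origin at the centre of its underside, z up
- jar_yellow: closed white sample jar, upright round cylinder 60 mm in diameter and 80 mm tall (the top 20 mm is the yellow screw lid, same diameter), about 0.22 kg; origin at the centre of its underside, z up
- jar_red: closed white sample jar, upright round cylinder 60 mm in diameter and 80 mm tall (the top 20 mm is the red screw lid, same diameter), about 0.22 kg; origin at the centre of its underside, z up
- petri_a: flat glass dish, 90 mm in diameter, 16 mm high, bystander; origin under its centre
- petri_b: flat glass dish, 90 mm in diameter, 16 mm high, bystander; origin under its centre
- amber_bottle: small amber jar with a black cap, 56 mm in diameter, 85 mm tall, bystander; origin under its centre
- tweezers: steel tweezers lying flat, 160 mm long, 10 mm high along its x axis, bystander; origin under its middle
- tip_box: blue box with a clear lid, 85 x 122 x 63 mm, bystander; origin under its centre
Not all that is in view belongs to the job. Leave any purple look-alike of the jar_red alone. What is shaped like the jar_yellow but turquoise is not meant.

How it is judged (in metres and radians):
On the way, in this order (a step that is already met when the one before it is completed fails the run):
1. the blue-lidded jar stands in the lane at the end stop (x of jar_blue in the frame of feed_lane between -0.042 and -0.02 m and y of jar_blue in the frame of feed_lane between -0.015 and 0.015 m and angle between jar_blue's own z axis and vertical below 0.12 rad and height (world z) of jar_blue below 0.008 m), for 0.2 s.
2. the yellow-lidded jar stands in the lane behind the blue, which is still home (all of step 1 and horizontal distance between jar_blue and jar_yellow below 0.072 m and x of jar_yellow in the frame of feed_lane below -0.08 m and y of jar_yellow in the frame of feed_lane between -0.015 and 0.015 m and angle between jar_yellow's own z axis and vertical below 0.12 rad and height (world z) of jar_yellow below 0.008 m), for 0.2 s.
3. the red-lidded jar stands in the lane behind the yellow, the others still home (all of step 2 and horizontal distance between jar_yellow and jar_red below 0.072 m and x of jar_red in the frame of feed_lane below -0.13 m and y of jar_red in the frame of feed_lane between -0.015 and 0.015 m and angle between jar_red's own z axis and vertical below 0.12 rad and height (world z) of jar_red below 0.008 m), for 0.2 s.
At the end, for the whole second after the job is handed in: All three jars stand upright (within 0.12 rad) on the bench between the rails, centres within 15 mm of the lane's centre line: blue within 12 mm of the end stop, yellow behind it and red behind yellow with gaps of at most 12 mm, all at rest (all of step 3 and linear speed of each of jar_blue, jar_yellow, jar_red below 0.01 m/s); the robot touches nothing.
It fails at once if the blue jar is lifted off the bench or tipped over (height (world z) of jar_blue above 0.02 m or angle between jar_blue's own z axis and vertical above 0.7 rad).
It fails at once if the yellow jar is lifted off the bench or tipped over (height (world z) of jar_yellow above 0.02 m or angle between jar_yellow's own z axis and vertical above 0.7 rad).
It fails at once if the red jar is lifted off the bench or tipped over (height (world z) of jar_red above 0.02 m or angle between jar_red's own z axis and vertical above 0.7 rad).
It fails at once if a bystander (petri dish, amber bottle, tweezers, tip box) is shifted by more than 30 mm (distance of any of petri_a, petri_b, amber_bottle, tweezers, tip_box from where it was at the start of the episode above 0.03 m).
It also fails if it takes over 72 s, if anything falls off the work surface, if the arm or the gripper's body presses on something with over 40 N, if the wrist force passes 120 N, or if a joint passes its speed limit or range.

## Working session

There is one attempt and no reset: what is moved stays moved. The work goes in short steps, Python scripts to look and compute and a shell command to move; the robot and the scene stay as the last step left them, time stands still between calls to the robot, and variables do not carry over. Pictures are saved under pics/ and viewed, at most 10 in all, crops included, and the job is handed in when it is done.

```bash
mkdir -p pics; python3 - <<'E'
from cell import manip
import cv2,numpy as np
for n in("top","scene"):
    s=manip.snapshot(n);cv2.imwrite(f"pics/{n}0.png",cv2.resize(s["image"][:,:,::-1],None,fx=1.5,fy=1.5,interpolation=cv2.INTER_CUBIC))
    np.savez(n+".npz",**s);print(s["intrinsics"],s["T"])
o=manip.observe();print(o)
E
```

```text
[[378.41310537   0.         256.45401619]
 [  0.         378.41310537 195.25406689]
 [  0.           0.           1.        ]] [[ 2.10161200e-02  9.93413090e-01 -1.12644379e-01  4.17684130e+02]
 [-9.99709565e-01  1.95516809e-02 -1.40896548e-02 -1.16642025e+02]
 [-1.17944606e-02  1.12907773e-01  9.93535468e-01  1.05299542e+03]
 [ 0.00000000e+00  0.00000000e+00  0.00000000e+00  1.00000000e+00]]
[[361.09233996   0.         251.06702374]
 [  0.         361.09233996 187.92293387]
 [  0.           0.           1.        ]] [[-1.40463407e-01 -6.12661476e-01  7.77763426e-01  1.26419950e+03]
 [ 9.90082188e-01 -8.47752254e-02  1.12028671e-01 -3.12492256e+00]
 [-2.70058113e-03  7.85785643e-01  6.18493031e-01  6.00341424e+02]
 [ 0.00000000e+00  0.00000000e+00  0.00000000e+00  1.00000000e+00]]
{'time': 0.1, 'joint_positions': array([ 1.06323016e+00,  1.16456899e-01,  1.44215557e+00,  2.25095260e-06,
        1.58400656e+00, -3.78191221e-02]), 'qd': array([-1.16952283e-03,  8.73894954e-05, -1.80941691e-03, -9.09732873e-05,
       -1.14064311e-03,  2.95219081e-05]), 'tau': array([ 1.76578749e-03, -7.22893238e+01, -6.23864579e+01,  7.80214090e-02,
        2.28297897e-02, -1.79924632e-05]), 'position': array([305.48299106, 601.72910422, 217.99290645]), 'tcp_rot': array([ 2.32719940e-01,  9.72543658e-01, -4.93923190e-04, -1.39298727e-04]), 'ft_force': array([-0.22660353, -0.09210258,  0.79016833]), 'torque': array([ 0.04005835, -0.00172122,  0.02812542]), 'finger_force': 0.0, 'opening': 93.04647342996057}
```

View pics/top0.png

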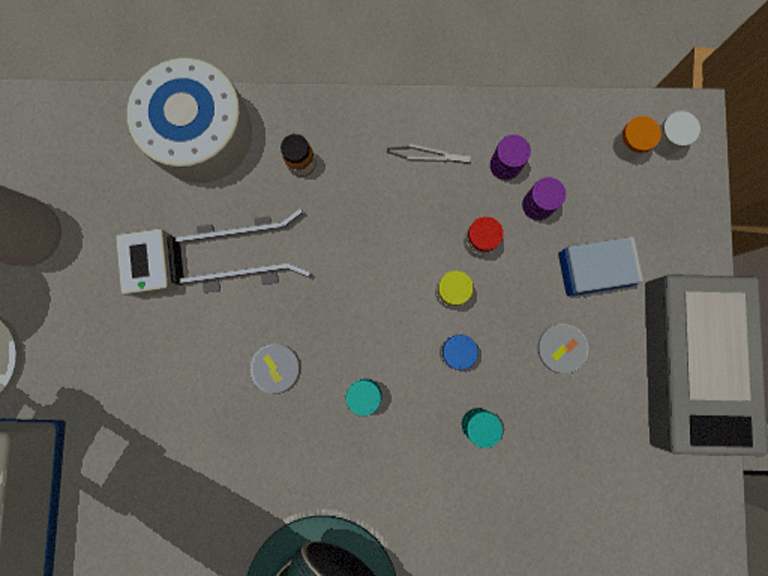

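View pics/scene0.png

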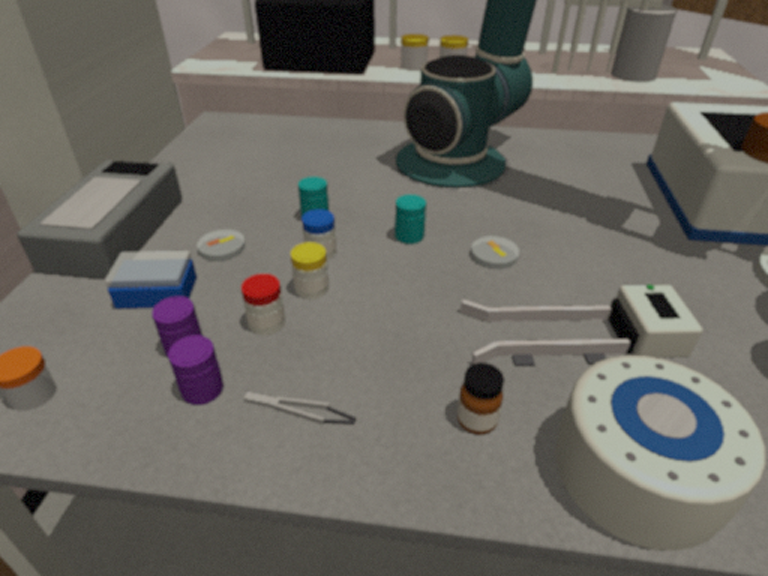

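The top view shows the lane's end stop at (176,259), with its mouth opening to the right near (307,243). The jars are blue (461,352), yellow (456,288) and red (486,234). Look-alikes, which I leave alone, are purple (513,152) and (548,196), and turquoise (364,398) and (484,429). The targets are the ones with a coloured lid on a white body, and an enlarged crop should confirm that.

```bash
cat >h.py <<'E'
import numpy as np,cv2
def ray(s,u,v,z):
    K,T=s["intrinsics"],s["T"]
    d=np.linalg.inv(K)@[u,v,1];d=T[:3,:3]@[d[0],-d[1],-d[2]];c=T[:3,3]
    return (c+d*(z-c[2])/d[2])[:2]
HUE={"blue":(105,118),"yellow":(25,34),"red":(0,5)}
def lids(s,rng=HUE):
    h=cv2.cvtColor(s["image"],cv2.COLOR_RGB2HSV);out={}
    for n,(a,b) in rng.items():
        m=cv2.inRange(h,(a,140,80),(b,255,255))
        k,l,st,c=cv2.connectedComponentsWithStats(m)
        out[n]=[(c[i].round(1),st[i,2:].tolist(),ray(s,*c[i],80).round(0)) for i in range(1,k) if st[i,4]>120]
    return out
E
python3 - <<'E'
import numpy as np,cv2
from h import *
for n in("top","scene"):
    s=np.load(n+".npz")
    for k,v in lids(s).items():print(n,k,v)
t=np.load("top.npz")
im=t["image"][:,:,::-1]
a=cv2.resize(im[125:260,270:380],None,fx=4,fy=4,interpolation=cv2.INTER_CUBIC)
b=cv2.resize(im[125:215,70:220],None,fx=5,fy=5,interpolation=cv2.INTER_CUBIC)
cv2.imwrite("pics/a.png",a);cv2.imwrite("pics/b.png",b)
E
```

```text
top blue [(array([120.4,  72.9]), [44, 41, 950], array([853., 271.])), (array([306.5, 234.4]), [24, 24, 424], array([ 430., -233.]))]
top yellow [(array([303.4, 191.4]), [23, 22, 412], array([ 540., -224.]))]
top red [(array([323.5, 155.2]), [22, 22, 393], array([ 637., -276.]))]
scene blue [(array([211.9, 146.8]), [21, 15, 256], array([ 445., -229.])), (array([ 96.7, 195.8]), [55, 31, 540], array([ 687., -441.])), (array([444.7, 279.9]), [74, 55, 1871], array([822., 276.]))]
scene yellow [(array([204.9, 168.6]), [23, 14, 265], array([ 548., -223.]))]
scene red [(array([173.4, 192.3]), [26, 21, 412], array([ 651., -272.]))]
```

View pics/a.png

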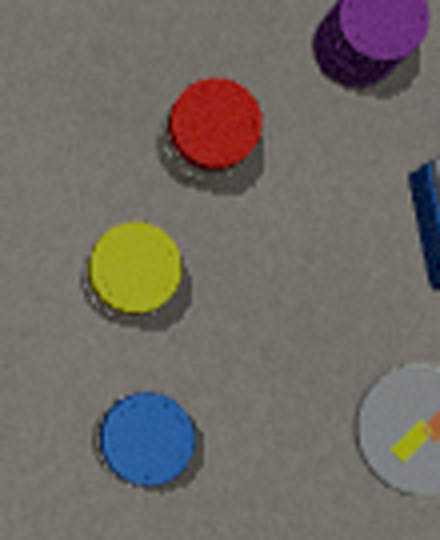

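View pics/b.png

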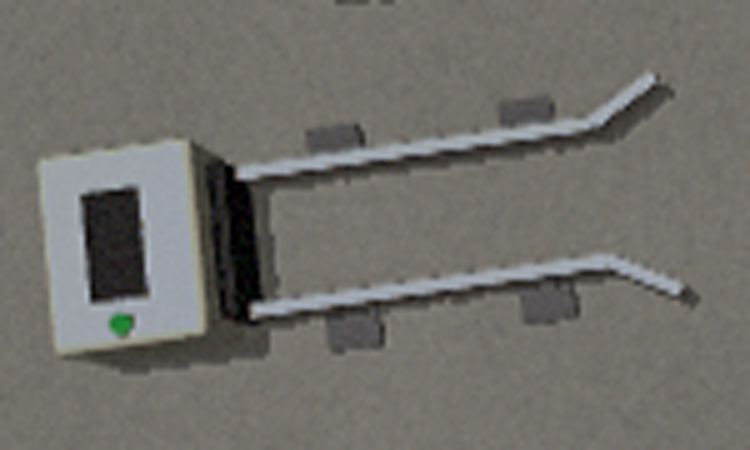

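The crop shows coloured lids: red (216,122), yellow (136,267), blue (147,438). The white bodies showed in the scene view, and purple and turquoise are solid-coloured. In the lane crop, the upper rail top runs (238,173)→(592,127) and the lower runs (252,312)→(612,262), with flare tips at (652,77) and (688,292).

```bash
python3 - <<'E'
import numpy as np
from h import *
s=np.load("top.npz")
P=lambda x,y,z=25:ray(s,(x+.5)/5+69.5,(y+.5)/5+124.5,z)
a0,a1,at=P(238,173),P(592,127),P(652,77);b0,b1,bt=P(252,312),P(612,262),P(688,292)
print(a0,a1,at,b0,b1,bt)
d=(a0-a1)/np.linalg.norm(a0-a1)+(b0-b1)/np.linalg.norm(b0-b1);d/=np.linalg.norm(d);n=np.array([-d[1],d[0]])
print("len",np.linalg.norm(a0-a1),np.linalg.norm(b0-b1),"gap",(a0-b0)@n,(a1-b1)@n)
bend=(a1+b1)/2; c=(a0+a1+b0+b1)/4; o=c+d*((bend-c)@d+200); o2=c+d*(((at+bt)/2-c)@d+200+45*np.cos(np.pi/6))
print("dir",d,np.degrees(np.arctan2(d[1],d[0])),"o",o,o2,"mouth",o-240*d)
for k,p in dict(blue=(430,-233),yellow=(540,-224),red=(637,-276)).items():
    q=np.array(p)-o;print(k,q@d,q@n)
R=lambda u,v,z:ray(s,u/1.5,v/1.5,z)
for k,u,v,z in[("pa",274,369,16),("pb",564,348,16),("amber",295,147,85),("tipbox",603,265,63),("tw",395,148,10),("tw2",470,159,10),("turq1",364,398,80),("turq2",484,429,80),("pur1",513,152,90),("pur2",548,196,90)]:
    p=R(u,v,z);print(k,p.round(),((p-o)@d).round(),((p-o)@n).round())
E
```

```text
[627.35180415 286.6397468 ] [656.98988245  90.73678633] [686.00345926  58.42090508] [549.7069326  274.01217282] [581.34260755  76.54543237] [565.46258241  34.01336002]
len 198.13224272404193 199.98482320783236 gap -78.66322227944379 -76.93007174336412
dir [-0.15389033  0.98808794] 98.8524444581378 o [588.38618765 281.25838611] [588.2350058  282.22908363] mouth [625.3198658   44.11728166]
blue -483.7584048927824 235.63887162068423
yellow -491.7935492965885 125.56418581867987
red -558.1014835138321 37.721953038304285
pa [392.  96.] -153.0 222.0
pb [ 441. -429.] -679.0 255.0
amber [784.  61.] -247.0 -160.0
tipbox [ 587. -485.] -757.0 120.0
tw [ 814. -116.] -427.0 -162.0
tw2 [ 795. -258.] -565.0 -121.0
turq1 [349. -72.] -312.0 291.0
turq2 [ 302. -274.] -505.0 369.0
pur1 [ 780. -323.] -626.0 -96.0
pur2 [ 702. -383.] -674.0 -10.0
```

The lane measures 200 mm long with rails about 78 mm apart centre to centre, as it must. Its direction is 98.9° and its origin is at (588,281). I'll grip each jar across the lane with the fingertips above the 25 mm rails and slide it in. After a +0.947 rad turn, the tool x axis is the lane direction. First move: swing over and turn.

```bash
python3 -m creep '[[[-47,-39,0,0.118,1],[-94,-79,0,0.237,1],[-142,-118,0,0.355,1],[-189,-157,0,0.474,1],[-236,-197,0,0.592,1],[-283,-236,0,0.71,1],[-331,-276,0,0.829,1],[-378,-315,0,0.947,1]]]' 15; python3 -m creep '[[[-50,-18,0,0,1],[-105,-37,0,0,1],[-160,-56,0,0,1],[-215,-75,0,0,1],[-270,-94,0,0,1],[-320,-112,0,0,1],[-368,-128,0,0,1],[-368,-128,0,0,1]]]'; python3 - <<'E'
from cell import manip
import numpy as np,cv2
from scipy.spatial.transform import Rotation as R
from h import *
s=manip.snapshot("wrist");np.savez("wrist.npz",**s)
cv2.imwrite("pics/w.png",s["image"][:,:,::-1])
o=manip.observe();print(o["position"],R.from_quat(o["tcp_rot"]).as_matrix().round(3))
for k,v in lids(manip.snapshot("top")).items():print(k,v)
E
```

```text
time: 1.1
position: [500.3, 147.9, 218.6]
tcp_rot: [0.652, 0.758, 0.0, 0.0]
ft_force: [0.1, 1.6, 0.5]
opening: 93.0
finger_force: 0.0
time: 2.1
position: [429.0, -235.8, 218.1]
tcp_rot: [0.652, 0.758, -0.0, -0.0]
ft_force: [0.7, 0.0, -0.0]
opening: 92.7
finger_force: 0.0
[ 429.48957113 -234.32969765  218.19999093] [[-0.151  0.989 -0.001]
 [ 0.989  0.151  0.001]
 [ 0.001 -0.001 -1.   ]]
blue [(array([120.2,  72.9]), [44, 41, 962], array([853., 272.]))]
yellow [(array([298.8, 188. ]), [20, 20, 152], array([ 549., -212.]))]
red [(array([323.6, 155.2]), [23, 22, 397], array([ 637., -276.]))]
```

View pics/w.png

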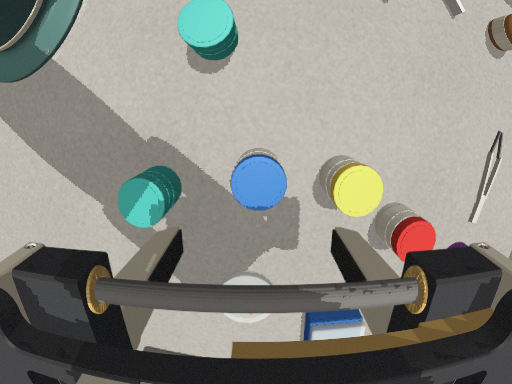

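The wrist view shows the blue lid at (259,182) between the fingers (tips near 160 and 352). Next: the same lid positions from the wrist calibration as a check.

```bash
cat >>h.py <<'E'
def fish(s,u,v,z):
    K,T=s["intrinsics"],s["T"];f=K[0,0]
    x,y=u-K[0,2],v-K[1,2];r=np.hypot(x,y);t=r/f
    d=T[:3,:3]@[np.sin(t)*x/r,-np.sin(t)*y/r,-np.cos(t)];c=T[:3,3]
    return (c+d*(z-c[2])/d[2])[:2]
E
python3 - <<'E'
from h import *
s=np.load("wrist.npz")
for n,u,v in(("blue",259,182),("yellow",358,190),("red",413,240)):print(n,fish(s,u,v,80))
E
```

```text
blue [ 430.34215125 -230.02640965]
yellow [ 539.29601565 -222.08228665]
red [ 630.35131494 -272.59330279]
```

Both cameras agree within about 3 mm. Descend (+2 mm forward) and grip lightly.

```bash
python3 -m creep '[[[2,0,40,0,1],[2,0,85,0,1],[2,0,130,0,1],[2,0,165,0,1],[2,0,186,0,1],[2,0,186,0,1],[2,0,186,0,0.5],[2,0,186,0,0.5]]]' 10; python3 -m creep '[[[0,0,0,0,0.5],[0,0,0,0,0.5],[0,0,0,0,0.5],[0,0,0,0,0.5]]]'; python3 -c "
from h import *
from cell import manip
print(manip.observe()['position']); o=np.array([588.4,281.5]);d=np.array([-.1539,.9881]);q=manip.observe()['position'][:2]-o;print(q@d,q@[d[1],-d[0]])"
```

```text
time: 3.2
position: [430.3, -231.5, 33.9]
tcp_rot: [0.65, 0.76, 0.0, 0.001]
ft_force: [-0.6, -0.3, 0.3]
opening: 77.6
finger_force: 0.0
time: 3.7
position: [429.9, -231.5, 33.1]
tcp_rot: [0.651, 0.759, 0.0, 0.0]
ft_force: [0.2, 1.6, 5.4]
opening: 59.8
finger_force: 10.0
[ 429.86905172 -231.52265635   33.06501276]
-482.5197737975504 -235.59861680503818
```

Gripped at 59.8 mm (jar is 60). Slide around to the mouth, clear of yellow.

```bash
python3 -m creep '[[[10,0,0,0,0.5],[30,3,0,0,0.5],[55,12,0,0,0.5],[80,27,0,0,0.5],[100,50,0,0,0.5],[118,78,0,0,0.5],[132,108,0,0,0.5],[144,138,0,0,0.5]]]'; python3 -m creep '[[[8,30,0,0,0.5],[13,55,0,0,0.5],[16,78,0,0,0.5],[18,90,0,0,0.5],[18,97,0,0,0.5],[18,97,0,0,0.5],[18,97,0,0,0.5]]]'; python3 - <<'E'
from h import *
from cell import manip
o=np.array([588.4,281.5]);d=np.array([-.1539,.9881]);p=manip.observe()['position'];q=p[:2]-o;print(p,q@d,q@[d[1],-d[0]])
s=manip.snapshot("wrist");cv2.imwrite("pics/w2.png",s["image"][:,:,::-1]);np.savez("w2.npz",**s)
E
```

```text
time: 4.7
position: [544.5, -67.3, 32.3]
tcp_rot: [0.651, 0.759, -0.0, -0.0]
ft_force: [-1.3, -1.2, 0.1]
opening: 59.9
finger_force: 9.9
time: 5.58
position: [636.8, -35.5, 32.7]
tcp_rot: [0.651, 0.759, 0.0, 0.0]
ft_force: [0.8, 0.6, -1.3]
opening: 59.9
finger_force: 10.0
[636.79197843 -35.51066     32.66453522] -320.68575862921716 -0.9718266899237534
```

View pics/w2.png

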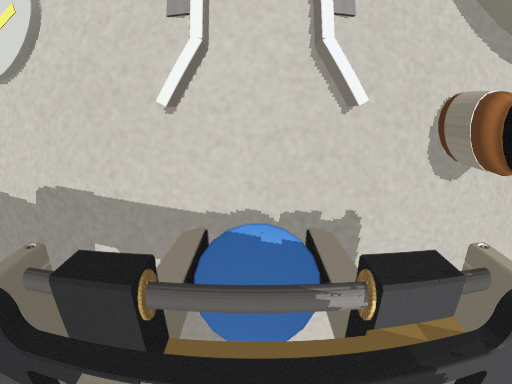

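The jar sits at (257,285). The flare tips are at (165,103) and (360,102), with bends at about (203,40) and (323,38).

```bash
python3 - <<'E'
from h import *
s=np.load("w2.npz");o=np.array([588.4,281.5]);d=np.array([-.1539,.9881]);n=np.array([d[1],-d[0]])
for u,v in((158,101),(168,106),(357,104),(368,101),(190,38),(205,40),(315,38),(332,37),(190,2),(204,2),(314,2),(333,2)):
    q=fish(s,u,v,25)-o;print(u,v,(q@d).round(1),(q@n).round(1))
E
```

```text
158 101 -234.7 -59.9
168 106 -238.2 -53.7
357 104 -236.6 58.6
368 101 -234.3 65.8
190 38 -197.5 -40.1
205 40 -199.4 -31.2
315 38 -197.9 32.8
332 37 -196.5 43.1
190 2 -173.8 -40.7
204 2 -174.6 -32.2
314 2 -174.4 32.8
333 2 -173.2 44.5
```

Lane centre is about 1–1.5 mm to the +y side of my estimate. Shift +2 mm and drive in.

```bash
python3 -m creep '[[[10,2,0,0,0.5],[30,2,0,0,0.5],[55,2,0,0,0.5],[80,2,0,0,0.5],[105,2,0,0,0.5],[130,2,0,0,0.5],[150,2,0,0,0.5],[160,2,0,0,0.5]]]'; python3 -m creep '[[[15,0,0,0,0.5],[40,0,0,0,0.5],[65,0,0,0,0.5],[90,0,0,0,0.5],[105,0,0,0,0.5],[115,0,0,0,0.5],[120,0,0,0,0.5],[120,0,0,0,0.5]]]'
```

```text
time: 6.62
position: [614.1, 124.6, 32.6]
tcp_rot: [0.65, 0.76, -0.0, -0.0]
ft_force: [0.9, -1.1, -0.6]
opening: 59.9
finger_force: 9.9
time: 7.62
position: [596.1, 241.6, 32.7]
tcp_rot: [0.651, 0.759, -0.0, 0.0]
ft_force: [0.5, -0.4, -1.2]
opening: 59.8
finger_force: 10.0
```

```bash
python3 -m creep '[[[3,0,0,0,0.5],[5,0,0,0,0.5],[7,0,0,0,0.5],[9,0,0,0,0.5],[9,0,0,0,0.5]]]'
```

```text
time: 8.25
position: [594.7, 250.7, 32.7]
tcp_rot: [0.651, 0.759, 0.0, 0.0]
ft_force: [0.2, -0.7, -0.5]
opening: 59.7
finger_force: 10.0
```

```bash
python3 -m creep '[[[1,0,0,0,0.5],[2,0,0,0,0.5],[3,0,0,0,0.5],[4,0,0,0,0.5],[4,0,0,0,0.5]]]'
```

```text
time: 8.88
position: [594.1, 254.6, 32.6]
tcp_rot: [0.651, 0.759, -0.0, -0.0]
ft_force: [0.0, -0.5, -1.6]
opening: 59.9
finger_force: 10.0
```

```bash
python3 -m creep '[[[1,0,0,0,0.5],[2,0,0,0,0.5],[3,0,0,0,0.5],[4,0,0,0,0.5],[4,0,0,0,0.5]]]'; python3 - <<'E'
from h import *
from cell import manip
for n in ("top","wrist"):
    s=manip.snapshot(n);np.savez(n+"3.npz",**s)
    if n=="top":
        print(lids(s)); cv2.imwrite("pics/t3.png",cv2.resize(s["image"][125:215,70:220,::-1],None,fx=5,fy=5,interpolation=cv2.INTER_CUBIC))
    else: cv2.imwrite("pics/w3.png",s["image"][:,:,::-1])
E
```

```text
time: 9.5
position: [593.5, 258.6, 32.6]
tcp_rot: [0.651, 0.759, -0.0, 0.0]
ft_force: [0.6, -0.0, -1.5]
opening: 59.8
finger_force: 10.0
{'blue': [(array([120.3,  73. ]), [44, 41, 958], array([853., 272.]))], 'yellow': [(array([303.4, 191.4]), [24, 22, 415], array([ 540., -224.]))], 'red': [(array([323.6, 155.3]), [23, 22, 400], array([ 637., -276.]))]}
```

View pics/w3.png

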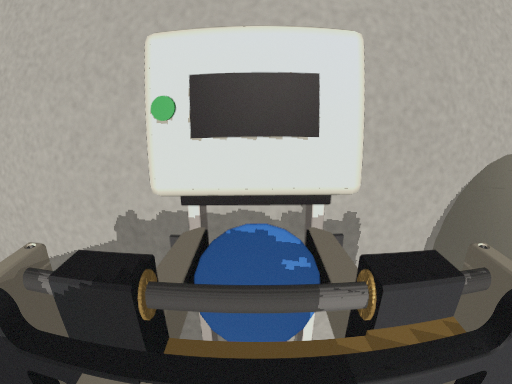

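The jar is centred between the rails. The stop's top front edge is at row 205 and the lid's front edge at row 223, so I'll compute the remaining gap.

```bash
python3 - <<'E'
from h import *
s=np.load("wrist3.npz");o=np.array([588.4,281.5]);d=np.array([-.1539,.9881]);n=np.array([d[1],-d[0]])
for u,v,z in((256,205,40),(256,205,25),(256,196,40),(257,223,80),(181,200,40),(330,200,40),(256,193,60),(255,27,60)):
    q=fish(s,u,v,z)-o;print(u,v,z,(q@d).round(1),(q@n).round(1))
E
```

```text
256 205 40 2.7 0.8
256 205 25 -2.1 0.7
256 196 40 7.9 0.8
257 223 80 7.2 1.2
181 200 40 5.6 -41.8
330 200 40 5.5 42.8
256 193 60 15.0 0.8
255 27 60 94.4 0.4
```

```bash
python3 -m creep '[[[2,0,0,0,0.5],[4,0,0,0,0.5],[4,0,0,0,0.5]]]'; python3 - <<'E'
from h import *
from cell import manip
s=np.load("wrist3.npz");s2=manip.snapshot("wrist")
print(s["T"][:3,3],s["T"][:3,2])
c=lambda s:cv2.resize(s["image"][170:320,160:350,::-1],None,fx=2,fy=3,interpolation=cv2.INTER_CUBIC)
cv2.imwrite("pics/c3.png",np.hstack([c(s),c(s2)]))
E
```

```text
time: 9.98
position: [592.8, 262.6, 32.7]
tcp_rot: [0.651, 0.759, 0.0, -0.0]
ft_force: [-0.3, -0.0, -1.5]
opening: 59.6
finger_force: 10.0
[581.23265319 333.69698889 198.41903193] [-0.04269017  0.2690865   0.96216943]
```

View pics/c3.png

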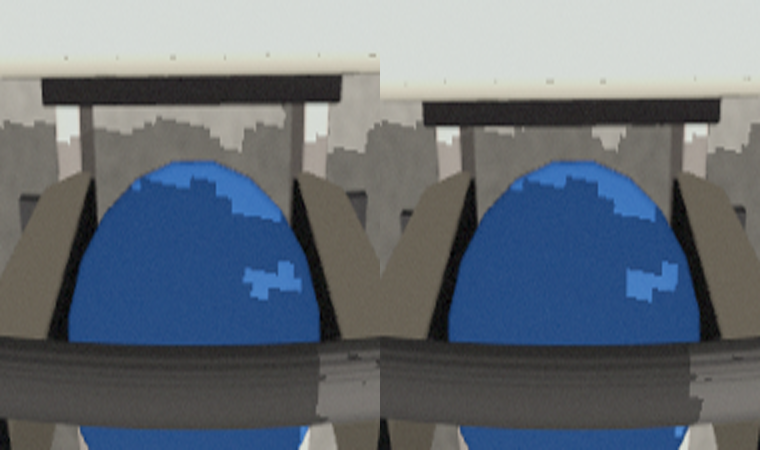

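The wrist camera looks back from beyond the stop, so the visible blue edge at crop row 160 is the lid's lower rim. With that, the jar is within about 1–2 mm of the stop (crop row 125). Push the last bit.

```bash
python3 -m creep '[[[1,0,0,0,0.5],[2,0,0,0,0.5],[2,0,0,0,0.5],[2,0,0,0,0.5]]]'
```

```text
time: 10.52
position: [592.6, 264.4, 32.7]
tcp_rot: [0.651, 0.759, 0.0, -0.0]
ft_force: [-0.0, -0.4, -0.2]
opening: 60.0
finger_force: 10.0
```

```bash
python3 -m creep '[[[1,0,0,0,0.5],[2,0,0,0,0.5],[2,0,0,0,0.5],[2,0,0,0,0.5]]]'; python3 - <<'E'
from h import *
from cell import manip
s=manip.snapshot("wrist");g=s["image"].astype(int)
for v in range(192,240):
    pass
col=g[190:235,256]; print([tuple(x) for x in col[::2].tolist()])
E
```

```text
time: 11.02
position: [592.2, 266.4, 32.6]
tcp_rot: [0.651, 0.759, -0.0, 0.0]
ft_force: [-0.3, -0.3, -1.4]
opening: 60.0
finger_force: 10.0
[(213, 218, 214), (214, 219, 215), (213, 218, 214), (214, 219, 214), (213, 218, 214), (213, 217, 213), (214, 219, 213), (213, 217, 204), (212, 209, 192), (199, 195, 179), (98, 95, 87), (41, 37, 39), (41, 39, 38), (43, 43, 40), (83, 82, 77), (119, 116, 109), (119, 115, 108), (41, 86, 149), (58, 114, 183), (50, 98, 163), (37, 72, 127), (38, 73, 128), (36, 71, 126)]
```

No contact force yet though my frame says it should be home. I'll project the jar model into the wrist image to see where the jar really is.

```bash
cat >>h.py <<'E'
def pfish(s,P):
    K,T=s["intrinsics"],s["T"];p=(np.asarray(P)-T[:3,3])@T[:3,:3];x,y,z=p.T[0],-p.T[1],-p.T[2]
    r=np.hypot(x,y);t=np.arctan2(r,z)*K[0,0]/r
    return np.c_[x*t+K[0,2],y*t+K[1,2]]
def pin(s,P):
    K,T=s["intrinsics"],s["T"];p=(np.asarray(P)-T[:3,3])@T[:3,:3]
    return np.c_[K[0,0]*p.T[0]/-p.T[2]+K[0,2],K[1,1]*p.T[1]/p.T[2]+K[1,2]]
E
python3 - <<'E'
from h import *
from cell import manip
s=manip.snapshot("wrist");c=manip.observe()["position"];a=np.linspace(0,2*np.pi,73)
print(c,s["intrinsics"][0],s["T"][:3,3])
for z in(80,60):
    q=pfish(s,np.c_[c[0]+30*np.cos(a),c[1]+30*np.sin(a),a*0+z]);print(z,"rows",q[:,1].min(),q[:,1].max(),"cols",q[:,0].min(),q[:,0].max())
h=cv2.cvtColor(s["image"],cv2.COLOR_RGB2HSV);m=cv2.inRange(h,(100,120,60),(120,255,255))
y,x=np.nonzero(m);print("blue rows",y.min(),y.max(),"cols",x.min(),x.max())
t=manip.snapshot("scene");np.savez("sc4.npz",**t)
cv2.imwrite("pics/sc4.png",cv2.resize(t["image"][140:300,270:470,::-1],None,fx=4,fy=3.5,interpolation=cv2.INTER_CUBIC))
E
```

```text
[592.24735928 266.39955774  32.66098144] [297.31863964   0.         256.56099452] [580.01760915 341.56382292 198.4203573 ]
80 rows 224.57192251632563 331.3431578606605 cols 193.90963689387235 321.10407367388603
60 rows 209.76595141998766 308.56849563776166 cols 200.92268647229673 313.7727603938418
blue rows 224 341 cols 194 319
```

View pics/sc4.png

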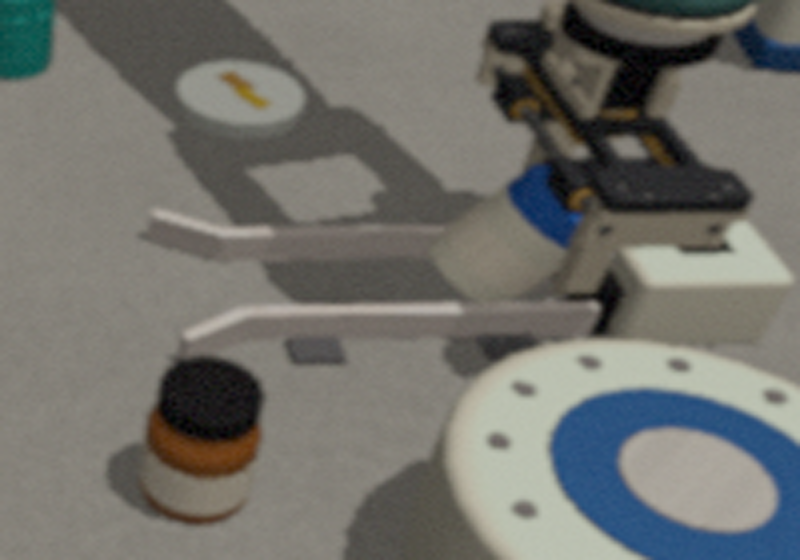

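The scene crop shows the blue jar tilted in the grip: bottom rim at (437,255)–(490,300), lid joint (512,190)–(570,248), top leaning over the stop. I need to measure the tilt before touching it.

```bash
cat >fit.py <<'E'
from h import *
from cell import manip
from scipy.optimize import least_squares
from scipy.spatial import cKDTree
s=np.load("sc4.npz");c=manip.observe()["position"]
d=np.array([-.1539,.9881,0]);n=np.array([.9881,.1539,0]);z=np.array([0,0,1.])
f=lambda L:np.array([((u+.5)/4+269.5,(v+.5)/3.5+139.5) for u,v in L])
B=f([(435,252),(440,270),(455,285),(475,296),(492,301)]);J=f([(511,190),(518,208),(532,226),(550,238),(570,247)])
a=np.linspace(0,2*np.pi,361)
def circ(p,ax):
    th,X,Z=p;A=np.sin(th)*d+np.cos(th)*z;U=np.cos(th)*d-np.sin(th)*z
    o=np.r_[c[:2],0]+X*d+Z*z+ax*A
    return pin(s,o+30*(np.cos(a)[:,None]*U+np.sin(a)[:,None]*n))
def res(p):return np.r_[cKDTree(circ(p,0)).query(B)[0],cKDTree(circ(p,60)).query(J)[0]]
for t0 in(.2,.5,.8):
    r=least_squares(res,[t0,-25,5],x_scale=[.1,5,5],diff_step=1e-3);th,X,Z=r.x
    print(r.x.round(3),"rms px",np.sqrt(np.mean(r.fun**2)).round(2),"low corner z",Z-30*np.sin(th),"axis at TCP x: z",Z-X/np.tan(th))
E
python3 fit.py
```

```text
[  0.532 -37.998  14.855] rms px 0.7 low corner z -0.3623921958235403 axis at TCP x: z 79.41220947273193
[  0.524 -37.493  14.606] rms px 0.7 low corner z -0.40474690074228725 axis at TCP x: z 79.48546071345118
[  0.536 -38.618  15.37 ] rms px 0.7 low corner z 0.05443479970088738 axis at TCP x: z 80.41265991999397
```

Tilt is 0.53 rad with the front lower edge on the bench. That is below the 0.64 rad tipping balance, so it can settle back. Gripping at 52 mm was too high for this friction. I'll ease the force, draw back to right it, then release, and afterwards push low from behind with the fingers as a cradle.

```bash
python3 -m creep '[[[0,0,0,0,0.5],[-3,0,0,0,0.5],[-6,0,0,0,0.5],[-9,0,0,0,0.5],[-12,0,0,0,0.5],[-15,0,0,0,0.5],[-15,0,0,0,0.5]]]' 3; cat >mfit.py <<'E'
# tilt of blue from the scene image: lid blue mask centroid vs. model
from h import *
from cell import manip
t=manip.snapshot("scene");np.savez("scl.npz",**t)
h=cv2.cvtColor(t["image"],cv2.COLOR_RGB2HSV);m=cv2.inRange(h,(105,120,50),(120,255,255));m[:, :370]=0;m[:,430:]=0;m[:160]=0;m[225:]=0
y,x=np.nonzero(m);print("lid px",len(x),x.min(),x.max(),y.min(),y.max(),x.mean(),y.mean())
E
python3 mfit.py
```

```text
time: 12.05
position: [594.6, 251.3, 32.7]
tcp_rot: [0.651, 0.759, -0.0, 0.0]
ft_force: [-0.3, -0.2, 3.6]
opening: 59.6
finger_force: 3.0
lid px 219 390 407 187 209 397.95433789954336 198.4703196347032
```

```bash
python3 - <<'E'
from h import *
for f in("sc4","scl"):
    t=np.load(f+".npz");h=cv2.cvtColor(t["image"],cv2.COLOR_RGB2HSV);m=cv2.inRange(h,(105,120,50),(120,255,255));m[:,:370]=0;m[:,430:]=0
    print(f,[(v,np.nonzero(m[v])[0].min(),np.nonzero(m[v])[0].max()) for v in range(178,224,2) if m[v].any()])
E
```

```text
sc4 [(188, np.int64(402), np.int64(407)), (190, np.int64(401), np.int64(406)), (192, np.int64(398), np.int64(406)), (194, np.int64(398), np.int64(407)), (196, np.int64(398), np.int64(408)), (198, np.int64(399), np.int64(410)), (200, np.int64(401), np.int64(412)), (202, np.int64(402), np.int64(414)), (204, np.int64(404), np.int64(413)), (206, np.int64(406), np.int64(412)), (208, np.int64(409), np.int64(411))]
scl [(188, np.int64(395), np.int64(400)), (190, np.int64(394), np.int64(399)), (192, np.int64(392), np.int64(399)), (194, np.int64(390), np.int64(400)), (196, np.int64(390), np.int64(401)), (198, np.int64(390), np.int64(402)), (200, np.int64(392), np.int64(404)), (202, np.int64(393), np.int64(407)), (204, np.int64(395), np.int64(406)), (206, np.int64(398), np.int64(405)), (208, np.int64(401), np.int64(404))]
```

The tilt is unchanged, since the pads hold it rigidly. Release while drawing back, so pad drag also acts toward upright.

```bash
python3 -m creep '[[[-4,0,0,0,0.5],[-8,0,0,0,0.75],[-12,0,0,0,0.75],[-14,0,0,0,0.75],[-14,0,0,0,0.75],[-14,0,0,0,1],[-14,0,0,0,1],[-14,0,0,0,1]]]'; python3 mfit.py; python3 - <<'E'
from h import *
t=np.load("scl.npz");h=cv2.cvtColor(t["image"],cv2.COLOR_RGB2HSV);m=cv2.inRange(h,(105,120,50),(120,255,255));m[:,:370]=0;m[:,430:]=0
print([(v,int(np.nonzero(m[v])[0].min()),int(np.nonzero(m[v])[0].max())) for v in range(170,224,2) if m[v].any()])
E
```

```text
time: 13.1
position: [596.7, 237.8, 32.7]
tcp_rot: [0.651, 0.759, 0.0, 0.0]
ft_force: [0.2, 0.2, -0.0]
opening: 91.8
finger_force: 0.0
lid px 388 377 399 189 210 387.95103092783506 200.40463917525773
[(190, 386, 393), (192, 380, 395), (194, 378, 395), (196, 377, 395), (198, 377, 396), (200, 377, 397), (202, 377, 398), (204, 378, 399), (206, 379, 399), (208, 382, 399), (210, 386, 398)]
```

The lid mask now looks upright (vertical left edge). Lift clear, back off and measure.

```bash
python3 -m creep '[[[0,0,-30,0,1],[0,0,-75,0,1],[-20,0,-110,0,1],[-60,0,-120,0,1],[-100,0,-120,0,1],[-140,0,-120,0,1],[-160,0,-120,0,1],[-160,0,-120,0,1]]]'; python3 - <<'E'
from h import *
from cell import manip
o=np.array([588.4,281.5]);d=np.array([-.1539,.9881]);n=np.array([d[1],-d[0]])
p=manip.observe()["position"];q=p[:2]-o;print(p,q@d,q@n)
t=manip.snapshot("top")
for k,v in lids(t).items():
    for b in v:
        q=b[2]-o;print(k,b,(q@d).round(1),(q@n).round(1))
s=manip.snapshot("scene");np.savez("sc5.npz",**s)
cv2.imwrite("pics/x.png",np.hstack([cv2.resize(i["image"][a:b,c:e,::-1],(400,400)) for i,a,b,c,e in((s,140,260,330,450),(t,125,215,90,180))]))
E
```

```text
time: 14.15
position: [621.4, 78.9, 152.6]
tcp_rot: [0.651, 0.759, 0.0, -0.0]
ft_force: [0.4, -0.6, -0.2]
opening: 92.7
finger_force: 0.0
[621.37601351  78.9027653  152.60892366] -205.26133608924363 1.4038845255571537
blue (array([120.8,  65.3]), [44, 29, 603], array([874., 271.])) -54.3 280.6
blue (array([134.9, 165.5]), [21, 19, 346], array([600., 217.])) -65.5 1.5
yellow (array([303.4, 191.5]), [24, 22, 416], array([ 540., -224.])) -492.0 -125.6
red (array([323.5, 155.3]), [23, 22, 401], array([ 637., -276.])) -558.3 -37.8
```

Blue is upright at lane (−65, 1.5). Descend behind it with the fingers nearly shut (about 18 mm gap, 53 mm overall, inside the 70 mm lane), then push low.

```bash
python3 -m creep '[[[15,0,0,0,0.2],[40,0,0,0,0.2],[55,0,10,0,0.2],[55,0,30,0,0.2],[55,0,60,0,0.2],[55,0,85,0,0.2],[55,0,105,0,0.2],[55,0,105,0,0.2]]]'; python3 -m creep '[[[0,0,20,0,0.2],[0,0,32,0,0.2],[0,0,32,0,0.2],[10,0,32,0,0.2],[20,0,32,0,0.2],[30,0,32,0,0.2],[40,0,32,0,0.2],[45,0,32,0,0.2]]]'
```

```text
time: 15.25
position: [611.9, 133.6, 45.5]
tcp_rot: [0.651, 0.759, -0.001, -0.001]
ft_force: [0.7, 0.3, 0.1]
opening: 19.7
finger_force: 0.0
time: 16.25
position: [605.8, 179.3, 15.7]
tcp_rot: [0.65, 0.76, 0.0, 0.0]
ft_force: [-0.4, 0.2, 0.6]
opening: 18.6
finger_force: 0.0
```

```bash
python3 -m creep '[[[5,0,0,0,0.2],[10,0,0,0,0.2],[15,0,0,0,0.2],[20,0,0,0,0.2],[25,0,0,0,0.2],[29,0,0,0,0.2],[31,0,0,0,0.2],[31,0,0,0,0.2]]]'; python3 - <<'E'
from h import *
from cell import manip
o=np.array([588.4,281.5]);d=np.array([-.1539,.9881]);n=np.array([d[1],-d[0]])
p=manip.observe()["position"];q=p[:2]-o;print(q@d,q@n)
w=manip.snapshot("wrist");np.savez("w6.npz",**w);h=cv2.cvtColor(w["image"],cv2.COLOR_RGB2HSV);m=cv2.inRange(h,(100,120,60),(120,255,255))
y,x=np.nonzero(m);print(y.min(),y.max(),x.min(),x.max())
t=manip.snapshot("top")
for b in lids(t)["blue"]:print(b,((b[2]-o)@d).round(1))
E
```

```text
time: 17.25
position: [601.1, 209.3, 15.6]
tcp_rot: [0.651, 0.759, 0.0, -0.0]
ft_force: [0.7, 0.6, -0.2]
opening: 18.7
finger_force: 0.0
-73.28633471685698 1.4283834901182706
137 284 178 335
(array([120.3,  72.8]), [44, 42, 963], array([853., 272.])) -50.1
```

```bash
python3 -m creep '[[[2,0,0,0,0.2],[4,0,0,0,0.2],[6,0,0,0,0.2],[7,0,0,0,0.2],[7,0,0,0,0.2]]]'; python3 - <<'E'
from h import *
from cell import manip
o=np.array([588.4,281.5]);d=np.array([-.1539,.9881]);n=np.array([d[1],-d[0]])
w=manip.snapshot("wrist");h=cv2.cvtColor(w["image"],cv2.COLOR_RGB2HSV);m=cv2.inRange(h,(100,120,60),(120,255,255))
y,x=np.nonzero(m);print(y.min(),y.max(),x.min(),x.max())
a=np.linspace(0,6.28,73)
for X in(-40,-36,-32,-28):
    c=o+X*d+1.4*n;r=[]
    for z in(80,60):
        q=pfish(w,np.c_[c[0]+30*np.cos(a),c[1]+30*np.sin(a),a*0+z]);r+=[q[:,1].min(),q[:,1].max()]
    print(X,np.round(r))
g=w["image"][:,256].astype(int).sum(1);print(g[60:150:3])
E
```

```text
time: 17.98
position: [600.0, 216.1, 15.6]
tcp_rot: [0.651, 0.759, 0.0, -0.0]
ft_force: [0.3, -0.5, -0.2]
opening: 18.9
finger_force: 0.2
137 284 178 335
-40 [171. 312. 162. 287.]
-36 [160. 305. 152. 280.]
-32 [148. 297. 143. 273.]
-28 [137. 289. 133. 265.]
[648 647 647 648 648 648 651 650 650 648 648 649 641 618 571 481 309  82
  80 145 147 139 137 152 559 380 172 312 427 438]
```

```bash
python3 -c "
from h import *
from cell import manip
o=np.array([588.4,281.5]);d=np.array([-.1539,.9881])
w=manip.snapshot('wrist')
print([round(float((fish(w,256,v,40)-o)@d),1) for v in (108,112,116)])"; python3 -m creep '[[[1,0,0,0,0.2],[2,0,0,0,0.2],[3,0,0,0,0.2],[3,0,0,0,0.2]]]'
```

```text
[12.6, 10.7, 8.8]
time: 18.58
position: [600.0, 217.6, 15.8]
tcp_rot: [0.651, 0.759, -0.001, 0.001]
ft_force: [1.3, -13.3, 3.2]
opening: 18.8
finger_force: 6.0
```

Contact: 13 N against the stop, so blue is home and my frame origin is about 3.6 mm short. Back off, lift and go over to yellow.

```bash
python3 -m creep '[[[-15,0,0,0,0.2],[-40,0,-5,0,0.2],[-55,0,-40,0,0.2],[-60,0,-90,0,0.2],[-90,0,-130,0,0.4],[-145,-15,-135,0,1],[-200,-35,-135,0,1],[-255,-55,-135,0,1]]]'; python3 -m creep '[[[-55,-22,0,0,1],[-105,-44,0,0,1],[-145,-62,0,0,1],[-165,-70,0,0,1],[-173,-72,0,0,1],[-173,-72,0,0,1],[-173,-72,0,0,1]]]' ; python3 - <<'E'
from h import *
from cell import manip
o=np.array([588.4,281.5]);d=np.array([-.1539,.9881]);n=np.array([d[1],-d[0]])
p=manip.observe()["position"];q=p[:2]-o;print(p,q@d,q@n)
t=manip.snapshot("top")
for k,v in lids(t).items():
    for b in v:q=b[2]-o;print(k,b,(q@d).round(1),(q@n).round(1))
E
```

```text
time: 19.58
position: [583.7, -43.4, 150.8]
tcp_rot: [0.65, 0.76, 0.0, 0.0]
ft_force: [1.0, 0.5, 0.5]
opening: 54.0
finger_force: 0.0
time: 20.45
position: [540.2, -222.4, 150.6]
tcp_rot: [0.65, 0.76, 0.0, -0.0]
ft_force: [0.2, -0.2, -0.3]
opening: 92.9
finger_force: 0.0
[ 540.1622797  -222.42332545  150.61032371] -490.5028527235054 -125.21749121258993
blue (array([120.3,  73. ]), [44, 42, 968], array([853., 271.])) -51.1 259.8
blue (array([121.3, 167.7]), [23, 22, 392], array([594., 253.])) -29.0 1.1
```

Blue is home at (−29, 1). Directly above yellow, descend low (tips at about 9 mm) and grip.

```bash
python3 -m creep '[[[-1,0,40,0,1],[-1,0,85,0,1],[-1,0,118,0,1],[-1,0,136,0,1],[-1,0,142,0,1],[-1,0,142,0,1],[-1,0,142,0,0.5],[-1,0,142,0,0.5]]]' 10; python3 -m creep '[[[0,0,0,0,0.5],[0,0,0,0,0.5],[0,0,0,0,0.5],[4,2,0,0,0.5],[10,7,0,0,0.5],[20,16,0,0,0.5],[32,27,0,0,0.5],[46,39,0,0,0.5]]]'
```

```text
time: 21.5
position: [540.3, -224.6, 9.6]
tcp_rot: [0.651, 0.759, 0.0, 0.001]
ft_force: [-0.1, -0.4, 0.1]
opening: 77.8
finger_force: 0.0
time: 22.5
position: [571.9, -172.5, 8.9]
tcp_rot: [0.651, 0.759, -0.0, 0.0]
ft_force: [-2.3, -4.4, 4.9]
opening: 59.7
finger_force: 10.0
```

```bash
python3 -m creep '[[[14,12,0,0,0.5],[30,26,0,0,0.5],[48,40,0,0,0.5],[68,55,0,0,0.5],[90,69,0,0,0.5],[112,79,0,0,0.5],[130,85,0,0,0.5],[145,88,0,0,0.5]]]'; python3 -m creep '[[[7,0,0,0,0.5],[14,0,0,0,0.5],[16,0,0,0,0.5],[16,0,0,0,0.5]]]'; python3 - <<'E'
from h import *
from cell import manip
o=np.array([588.4,281.5]);d=np.array([-.1539,.9881]);n=np.array([d[1],-d[0]])
p=manip.observe()["position"];q=p[:2]-o;print(p,q@d,q@n)
w=manip.snapshot("wrist");h=cv2.cvtColor(w["image"],cv2.COLOR_RGB2HSV);m=cv2.inRange(h,(22,120,60),(36,255,255))
k,l,st,cc=cv2.connectedComponentsWithStats(m);print([r.tolist() for r in st[1:] if r[4]>500])
a=np.linspace(0,6.28,73);c=p
for z in(80,60):
    q=pfish(w,np.c_[c[0]+30*np.cos(a),c[1]+30*np.sin(a),a*0+z]);print(z,q.min(0),q.max(0))
E
```

```text
time: 23.5
position: [636.6, -15.2, 8.9]
tcp_rot: [0.65, 0.76, 0.0, 0.0]
ft_force: [-0.6, -4.5, 5.0]
opening: 59.8
finger_force: 10.0
time: 24.0
position: [633.9, 0.1, 8.9]
tcp_rot: [0.651, 0.759, 0.0, 0.0]
ft_force: [1.1, -0.8, 5.7]
opening: 59.9
finger_force: 10.0
[6.33874933e+02 7.86582942e-02 8.91246658e+00] -285.0710199897096 1.6230372034140073
[[187, 229, 139, 57, 5803], [185, 311, 144, 31, 3805]]
80 [183.37309555 248.90846743] [332.28978343 364.53828351]
60 [192.49401169 227.82471438] [322.73899076 336.10156673]
```

Prediction matches an upright jar (lid side lower rim at row 228, seen at 229). Release, step over behind it and descend as the cradle.

```bash
python3 -m creep '[[[0,0,0,0,0.7],[0,0,0,0,1],[0,0,0,0,1],[0,0,-30,0,1],[0,0,-75,0,1],[0,0,-100,0,1],[-35,0,-102,0,0.5],[-66,0,-102,0,0.2]]]'; python3 -m creep '[[[0,0,0,0,0.2],[0,0,20,0,0.2],[0,0,55,0,0.2],[0,0,80,0,0.2],[0,0,94,0,0.2],[0,0,95,0,0.2],[10,0,95,0,0.2],[20,0,95,0,0.2]]]'; python3 - <<'E'
from h import *
from cell import manip
o=np.array([588.4,281.5]);d=np.array([-.1539,.9881]);n=np.array([d[1],-d[0]])
p=manip.observe()["position"];q=p[:2]-o;print(p,q@d,q@n)
for n_ in("top",):
    for k,v in lids(manip.snapshot(n_)).items():
        for b in v:q=b[2]-o;print(k,b[0],b[1],(q@d).round(1),(q@n).round(1))
E
```

```text
time: 25.05
position: [644.0, -66.3, 111.2]
tcp_rot: [0.65, 0.76, 0.0, 0.0]
ft_force: [0.8, 1.0, 0.5]
opening: 77.2
finger_force: 0.0
time: 26.05
position: [641.1, -45.1, 16.7]
tcp_rot: [0.651, 0.759, 0.0, 0.001]
ft_force: [-0.2, -0.0, 0.6]
opening: 18.6
finger_force: 0.0
[641.07779517 -45.10294764  16.65246479] -330.8234852361573 1.7867357679164786
blue [120.4  72.8] [44, 42, 965] -51.1 259.8
blue [121.4 167.7] [23, 22, 393] -29.0 1.1
yellow [213.9 157.1] [16, 19, 185] -273.1 -4.5
red [323.5 155.2] [23, 22, 399] -558.3 -37.8
```

```bash
python3 -m creep '[[[6,0,0,0,0.2],[14,0,0,0,0.2],[25,0,0,0,0.2],[37,0,0,0,0.2],[50,0,0,0,0.2],[63,0,0,0,0.2],[73,0,0,0,0.2],[78,0,0,0,0.2]]]'; python3 -m creep '[[[8,0,0,0,0.2],[20,0,0,0,0.2],[34,0,0,0,0.2],[48,0,0,0,0.2],[62,0,0,0,0.2],[74,0,0,0,0.2],[82,0,0,0,0.2],[86,0,0,0,0.2]]]';  python3 - <<'E'
from h import *
from cell import manip
o=np.array([588.4,281.5]);d=np.array([-.1539,.9881]);n=np.array([d[1],-d[0]])
p=manip.observe()["position"];q=p[:2]-o;print(p,q@d,q@n)
w=manip.snapshot("wrist");h=cv2.cvtColor(w["image"],cv2.COLOR_RGB2HSV);m=cv2.inRange(h,(22,120,60),(36,255,255))
k,l,st,cc=cv2.connectedComponentsWithStats(m);print([r.tolist() for r in st[1:] if r[4]>500])
E
```

```text
time: 27.1
position: [628.6, 31.9, 15.6]
tcp_rot: [0.65, 0.76, -0.0, 0.0]
ft_force: [1.0, -4.0, 3.1]
opening: 18.8
finger_force: 1.9
time: 28.1
position: [615.5, 116.7, 15.6]
tcp_rot: [0.651, 0.759, -0.0, -0.0]
ft_force: [-0.3, -2.7, 3.0]
opening: 18.6
finger_force: 1.9
[615.45429678 116.67744846  15.59705039] -167.0248194521905 1.3661599658393446
[[178, 136, 158, 150, 17620]]
```

Lid position matches the cradle pattern seen with blue, so it is upright and centred. Finish the push.

```bash
python3 -m creep '[[[8,0,0,0,0.2],[17,0,0,0,0.2],[25,0,0,0,0.2],[31,0,0,0,0.2],[35,0,0,0,0.2],[37,0,0,0,0.2],[38,0,0,0,0.2],[38,0,0,0,0.2]]]'
```

```text
time: 29.15
position: [609.7, 153.8, 15.6]
tcp_rot: [0.651, 0.759, 0.0, -0.0]
ft_force: [0.0, -0.4, 0.0]
opening: 18.7
finger_force: 0.2
```

```bash
python3 -m creep '[[[1,0,0,0,0.2],[2,0,0,0,0.2],[3,0,0,0,0.2],[3,0,0,0,0.2]]]'
```

```text
time: 29.65
position: [609.2, 156.8, 15.6]
tcp_rot: [0.651, 0.759, -0.0, -0.0]
ft_force: [-0.6, -1.2, -0.9]
opening: 18.5
finger_force: 0.5
```

```bash
python3 -m creep '[[[1,0,0,0,0.2],[2,0,0,0,0.2],[3,0,0,0,0.2],[3,0,0,0,0.2]]]'
```

```text
time: 30.15
position: [609.1, 158.3, 15.7]
tcp_rot: [0.651, 0.759, -0.001, 0.001]
ft_force: [1.5, -13.2, 1.4]
opening: 18.5
finger_force: 6.2
```

Yellow is home (13 N). Same procedure for red.

```bash
python3 -m creep '[[[-15,0,0,0,0.2],[-40,0,-5,0,0.2],[-55,0,-40,0,0.2],[-60,0,-90,0,0.2],[-90,0,-130,0,0.4],[-145,-8,-135,0,1],[-200,-14,-135,0,1],[-255,-20,-135,0,1]]]'; python3 -m creep '[[[-55,-6,0,0,1],[-110,-12,0,0,1],[-150,-17,0,0,1],[-172,-19,0,0,1],[-180,-19,0,0,1],[-180,-19,0,0,1],[-180,-19,0,0,1]]]' ; python3 - <<'E'
from h import *
from cell import manip
o=np.array([588.4,281.5]);d=np.array([-.1539,.9881]);n=np.array([d[1],-d[0]])
p=manip.observe()["position"];q=p[:2]-o;print(p,q@d,q@n)
t=manip.snapshot("top")
for k,v in lids(t).items():
    for b in v:q=b[2]-o;print(k,b,(q@d).round(1),(q@n).round(1))
E
```

```text
time: 31.15
position: [628.0, -97.4, 151.0]
tcp_rot: [0.651, 0.759, 0.0, 0.0]
ft_force: [0.6, 0.5, -0.5]
opening: 54.0
finger_force: 0.0
time: 32.02
position: [637.2, -274.9, 150.7]
tcp_rot: [0.65, 0.76, 0.0, -0.0]
ft_force: [0.5, -0.5, 0.1]
opening: 92.7
finger_force: 0.0
[ 637.20862959 -274.93119108  150.74411026] -557.3213080033088 -37.406953414476106
blue (array([120.4,  72.9]), [44, 41, 957], array([853., 271.])) -51.1 259.8
blue (array([121.4, 167.7]), [23, 23, 394], array([594., 253.])) -29.0 1.1
yellow (array([144.1, 164.7]), [24, 23, 402], array([603., 193.])) -89.7 0.8
```

```bash
python3 -m creep '[[[-1,0,40,0,1],[-1,0,85,0,1],[-1,0,118,0,1],[-1,0,136,0,1],[-1,0,142,0,1],[-1,0,142,0,1],[-1,0,142,0,0.5],[-1,0,142,0,0.5]]]' 10; python3 -m creep '[[[0,0,0,0,0.5],[0,0,0,0,0.5],[0,0,0,0,0.5],[4,1,0,0,0.5],[10,2,0,0,0.5],[20,4,0,0,0.5],[32,7,0,0,0.5],[46,11,0,0,0.5]]]'
```

```text
time: 33.08
position: [637.6, -277.3, 9.7]
tcp_rot: [0.651, 0.759, 0.0, 0.001]
ft_force: [-0.0, 1.3, -1.0]
opening: 77.4
finger_force: 0.0
time: 34.08
position: [641.1, -229.1, 8.9]
tcp_rot: [0.651, 0.759, -0.0, 0.0]
ft_force: [-0.3, -3.8, 5.4]
opening: 59.9
finger_force: 10.0
```

```bash
python3 -m creep '[[[18,4,0,0,0.5],[38,8,0,0,0.5],[60,12,0,0,0.5],[84,17,0,0,0.5],[108,21,0,0,0.5],[130,24,0,0,0.5],[150,27,0,0,0.5],[168,28,0,0,0.5]]]'; python3 -m creep '[[[16,0,0,0,0.5],[30,0,0,0,0.5],[41,0,0,0,0.5],[49,0,0,0,0.5],[54,0,0,0,0.5],[58,0,0,0,0.5],[58,0,0,0,0.5]]]'; python3 - <<'E'
from h import *
from cell import manip
o=np.array([588.4,281.5]);d=np.array([-.1539,.9881]);n=np.array([d[1],-d[0]])
p=manip.observe()["position"];q=p[:2]-o;print(p,q@d,q@n)
w=manip.snapshot("wrist");h=cv2.cvtColor(w["image"],cv2.COLOR_RGB2HSV);m=cv2.inRange(h,(0,140,60),(6,255,255))
k,l,st,cc=cv2.connectedComponentsWithStats(m);print([r.tolist() for r in st[1:] if r[4]>500])
E
```

```text
time: 35.08
position: [642.9, -58.2, 8.9]
tcp_rot: [0.65, 0.76, 0.0, 0.0]
ft_force: [0.2, -4.2, 5.1]
opening: 59.6
finger_force: 10.0
time: 35.95
position: [633.8, -1.1, 8.9]
tcp_rot: [0.65, 0.76, 0.0, -0.0]
ft_force: [-0.3, -0.4, 5.9]
opening: 59.6
finger_force: 10.0
[633.81392386  -1.06776194   8.85323628] -286.1944084604024 1.3863196063959293
[[187, 227, 140, 58, 6026], [185, 311, 144, 31, 3730]]
```

Same pattern as yellow, so red is upright. Release, go behind it and push.

```bash
python3 -m creep '[[[0,0,0,0,0.7],[0,0,0,0,1],[0,0,0,0,1],[0,0,-30,0,1],[0,0,-75,0,1],[0,0,-100,0,1],[-35,0,-102,0,0.5],[-66,0,-102,0,0.2]]]'; python3 -m creep '[[[0,0,0,0,0.2],[0,0,20,0,0.2],[0,0,55,0,0.2],[0,0,80,0,0.2],[0,0,94,0,0.2],[0,0,95,0,0.2],[10,0,95,0,0.2],[20,0,95,0,0.2]]]'; python3 -m creep '[[[6,0,0,0,0.2],[14,0,0,0,0.2],[25,0,0,0,0.2],[37,0,0,0,0.2],[50,0,0,0,0.2],[63,0,0,0,0.2],[73,0,0,0,0.2],[78,0,0,0,0.2]]]'; python3 - <<'E'
from h import *
from cell import manip
o=np.array([588.4,281.5]);d=np.array([-.1539,.9881]);n=np.array([d[1],-d[0]])
p=manip.observe()["position"];q=p[:2]-o;print(p,q@d,q@n)
w=manip.snapshot("wrist");h=cv2.cvtColor(w["image"],cv2.COLOR_RGB2HSV);m=cv2.inRange(h,(0,140,60),(6,255,255))
k,l,st,cc=cv2.connectedComponentsWithStats(m);print([r.tolist() for r in st[1:] if r[4]>500])
E
```

```text
time: 37.0
position: [644.3, -68.3, 111.2]
tcp_rot: [0.65, 0.76, 0.0, 0.0]
ft_force: [0.6, -0.0, 0.1]
opening: 77.4
finger_force: 0.0
time: 38.0
position: [641.4, -47.1, 16.7]
tcp_rot: [0.651, 0.759, 0.0, 0.001]
ft_force: [0.2, -0.3, -1.2]
opening: 18.4
finger_force: 0.0
time: 39.0
position: [628.9, 29.9, 15.6]
tcp_rot: [0.65, 0.76, -0.0, -0.0]
ft_force: [0.6, -3.3, 1.7]
opening: 18.6
finger_force: 1.1
[628.93184125  29.92628925  15.62851227] -254.81783396509948 1.3323182552877963
[[179, 136, 157, 149, 17565]]
```

```bash
python3 -m creep '[[[8,0,0,0,0.2],[20,0,0,0,0.2],[32,0,0,0,0.2],[44,0,0,0,0.2],[54,0,0,0,0.2],[60,0,0,0,0.2],[64,0,0,0,0.2],[65,0,0,0,0.2]]]'; python3 -m creep '[[[1,0,0,0,0.2],[2,0,0,0,0.2],[3,0,0,0,0.2],[3,0,0,0,0.2]]]'
```

```text
time: 40.05
position: [619.1, 93.6, 15.6]
tcp_rot: [0.651, 0.759, -0.0, -0.0]
ft_force: [-0.1, -1.6, -0.6]
opening: 18.7
finger_force: 0.4
time: 40.55
position: [618.6, 96.4, 15.6]
tcp_rot: [0.651, 0.759, -0.0, -0.0]
ft_force: [0.7, -1.1, -1.0]
opening: 18.5
finger_force: 0.3
```

```bash
python3 -m creep '[[[1,0,0,0,0.2],[2,0,0,0,0.2],[3,0,0,0,0.2],[3,0,0,0,0.2]]]'
```

```text
time: 41.05
position: [618.2, 98.9, 15.6]
tcp_rot: [0.651, 0.759, -0.0, 0.0]
ft_force: [0.5, -5.6, -0.7]
opening: 18.9
finger_force: 2.7
```

Force is rising. Press 1 mm more, then back off, lift clear and check.

```bash
python3 -m creep '[[[1,0,0,0,0.2],[1,0,0,0,0.2],[1,0,0,0,0.2]]]'; python3 -m creep '[[[-10,0,0,0,0.2],[-30,0,0,0,0.2],[-55,0,-20,0,0.2],[-70,0,-70,0,0.2],[-110,0,-120,0,0.2],[-160,0,-140,0,0.2],[-200,0,-140,0,0.2],[-200,0,-140,0,0.2]]]'; python3 - <<'E'
from h import *
from cell import manip
o=np.array([588.4,281.5]);d=np.array([-.1539,.9881]);n=np.array([d[1],-d[0]])
t=manip.snapshot("top")
for k,v in lids(t).items():
    for b in v:q=b[2]-o;print(k,b,(q@d).round(1),(q@n).round(1))
s=manip.snapshot("scene")
cv2.imwrite("pics/end.png",np.hstack([cv2.resize(s["image"][130:300,280:470,::-1],(400,360)),cv2.resize(t["image"][:270,70:350,::-1],(400,360))]))
E
```

```text
time: 41.42
position: [618.2, 99.0, 15.6]
tcp_rot: [0.651, 0.759, -0.001, 0.001]
ft_force: [2.1, -12.3, 0.6]
opening: 18.4
finger_force: 5.8
time: 42.42
position: [648.7, -100.6, 155.7]
tcp_rot: [0.652, 0.758, -0.0, 0.0]
ft_force: [-0.0, 0.1, 0.0]
opening: 18.6
finger_force: 0.0
blue (array([120.3,  72.9]), [44, 41, 958], array([853., 271.])) -51.1 259.8
blue (array([121.4, 167.7]), [23, 23, 395], array([594., 253.])) -29.0 1.1
yellow (array([144.1, 164.8]), [24, 23, 404], array([603., 193.])) -89.7 0.8
red (array([166.9, 161.7]), [24, 23, 398], array([612., 134.])) -149.4 0.6
```

View pics/end.png

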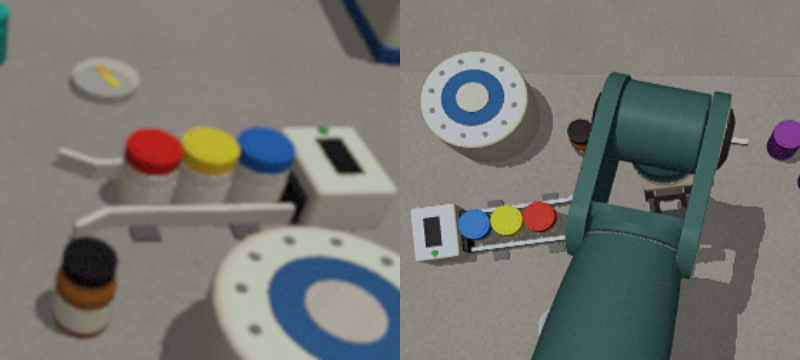

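The picture shows all three jars upright in single file between the rails: red (153,150), yellow (208,150), blue (264,150), with blue against the stop. The gripper is clear.

```bash
python3 -c "
from cell import manip
print(manip.hand_in())"
```

```text
the job is handed in; nothing more can be done
None
```

The job is handed in, with no verdict returned: the last pictures show blue, yellow and red upright in single file in the lane, blue at the stop and the gripper clear; blue tilted to about 0.53 rad (limit 0.7), its base centre about 15 mm up (limit 20), during my first push, before I re-seated it and pushed it home low.

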